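# Hang a plate at the blow-off nozzle and hold the valve lever at its third click

### The job

Take the steel plate with the round eye out of its slotted rack, hang it by that eye on the peg of the blow-off stand and let go of it. Then press the spring-return valve lever down past its first two clicks to the third, not beyond it toward the end stop, and finish while still holding the lever there against its spring, with the plate left hanging. Leave the tin, the spray can and the small carton beside the work where they stand.

Things in the scene. Friction and masses are not known exactly. Their poses are not given: they have to be found in the camera images.
- eye_plate: loose flat steel plate, 60 mm wide (its y), 130 mm tall (its z), 8 mm thick (its x), 0.15 to 0.31 kg, standing on edge in the rack's slot so that 90 mm of it shows. Origin: centre of its lower edge. One round eye of 28 mm diameter near the top, and two 9 mm holes near the bottom
- plate_eye (a point): centre of the plate's round eye, 80 mm above the lower edge and 50 mm below the top edge (36 mm of solid plate lies between the eye's upper rim and the top edge); axes as the plate's, the hole runs along x
- rack: dark steel rack fixed to the table, 90 x 90 mm foot, two walls rising to 46 mm form a slot 12 mm wide and 66 mm long; the slot runs along its y, its floor is 6 mm above the table. Origin: centre of its underside
- stand: fixed blow-off stand: grey foot 150 x 120 x 12 mm; a bent 10 mm steel bar rises at the back (x = +50 mm) and turns forward along -x as the peg, about 160 mm above the table, nothing above it; a short brass nozzle below the peg has its tip at x = -10 mm, height 80 mm. Origin: underside, on the centre line; z up; the peg's free end points to -x
- peg_tip (a point): centre of the 16 mm ball on the peg's free end, in the stand's frame at (-72, 0, 168) mm; axes as the stand's
- peg_mid (a point): point on the axis of the 10 mm peg 36 mm behind the ball (+x), the place for the eye; the peg falls 3 mm over these 36 mm; a plate hanging here has its eye's centre about 9 mm below this point. Axes as the stand's
- valve: fixed grey lever valve: foot 130 x 110 x 10 mm, two drums of 42 mm radius with a 12 mm gap from which the lever comes out to -x. Raised black ribs on the drums' front mark the clicks: short first, longer second, longest and lowest third; the lever's arm points at the rib of its click. Origin: underside, below the hinge; z up
- lever_hinge (a point): the lever's hinge axis (it runs along the valve's y), 130 mm above the table
- lever_bar (a point): centre of the black cross bar at the lever's end, 16 mm thick, 60 mm long along the valve's y, 150 mm from the hinge; press it from above. It moves with the lever
- lever (a joint): lever angle, rad. 0 at rest, the lever pointing to -x and 0.5 rad upward; grows as the bar is pressed down (arm 0.5 - value above horizontal). Clicks (soft detents) at 0.3, 0.6 and 0.9, end stop 1.2. A spring always drives it back to 0: about 3 N at the bar at the start, 6 N at the third click, up to 1.5 N more or less between clicks
- tin: round tin 68 x 68 x 42 mm, bystander; origin under its centre
- spray: spray can 52 x 52 x 151 mm, bystander; origin under its centre
- load_carton: small closed carton 62 x 88 x 46 mm, bystander; origin under its centre

How it is judged:
By the outcome, as a careful person would: the job done as asked, in the order asked, and still so for the second after the job is handed in, while the arm keeps its last pose, push and grip.
It also fails if it takes over 58 s, if anything falls off the work surface, if the arm or the gripper's body presses on something with over 40 N, if the wrist force passes 120 N, or if a joint passes its speed limit or range.

### The arm

A 6-joint arm with a two-finger parallel gripper is mounted at the origin on a cart in front of the work surface, level with it; the furniture and walls round the work are solid. World frame = base frame: x ahead of the robot, y to its left, z up, the work surface at z = 0. Lengths are in m, angles in degrees, forces in N, time in s.
With the tool pointing down it reaches from about 0.275 to 1 m from the base axis. Payload 8.4 kg.
Tool frame: the origin (TCP) lies at the centre of the arm's flange, where the gripper is bolted on; the fingertips stand 173 mm ahead of it and the grasp point (between the pads) lies 155 mm ahead of it; z points along the fingers, y is the line along which they close (so a half turn about z gives the same grasp; the last joint's range is limited). The gripper opens to 85 mm and grips with 20 to 120 N. Pads are 22 mm wide; open, the fingers measure 114 mm over their backs; the gripper's body (76 mm by 85 mm) begins 54 mm behind the grasp point. The pads swing forward as they close: fully open they stand 13 mm farther back than shut.
Start: joints at [-75.883, 20.225, 93.587, -0, 66.188, -0.138], TCP at [0.154, -0.606, 0.405] pointing down, gripper open.
Joint ranges: [-150.9, 150.9], [-52.94, 120.26], [3.33, 152.33], [-74.26, 254.26], [0, 154.13], [-172.89, 172.89]. Speed limits (degrees/s): [127.2, 127.2, 159.86, 180, 180, 180].

### API

Orientations are given as a 3x3 rotation matrix whose columns are the frame's x, y, z axes.
In Python, from workcell import state, imaging, job gives the robot as it stands. The module is installed in compiled form; this text tells all that it offers.
- The arm moves only by the shell command python3 -m crank 'ROWS' [FORCE]. ROWS is a JSON object of lists of equal length, an entry for each row: "slide": the shift along the tool's x, y, z in units of 30 mm (1.0 is 30 mm), a list of three; "turn": the turn, a rotation vector about the tool's x, y, z in units of 6 degrees (1.0 is 6 degrees), a list of three; "claw": the closure, from 0 (fully open) to 1 (shut). A call has 1 to 8 rows; each row shifts and turns the commanded pose from where the row before left it, along the tool's axes as they then stand; what a row does not reach is not made up. A row lasts 1/12 s, in which the tool goes at most 41.7 mm and 7.16 degrees, less where a joint would pass 70% of its speed; a pose out of reach is approached as far as the arm can. A call is refused whole if a number of a shift passes 1 or a number of a turn 1, either way. A call with a gripper value outside its range is refused whole. The fingers move at their own pace and stop on an object; FORCE is the grip in N (left out, the last holds). Time passes only in rows, so rows that do not move let the fingers close. It gives the time, the measured TCP pose, the force, the opening and the grip force at its end, in the units of the state.
- state(): the state, without advancing time (a new reading comes with each control period).
- imaging.get_image(name): name is "scene" or "side" or "wrist"; returns a dict with "color" (420x560x3 uint8, red, green, blue), "fovy" (degrees; the focal length in pixels is half the picture's height over the tangent of half this angle, whatever the lens; pixels are square), "cx", "cy" (the principal point, pixels), "T" (4x4, takes a point from camera to world coordinates). Camera axes: x right, y down, z forward; pixel columns grow to the right and rows downward; lengths in m; the calibration is good to about 2 mm. A picture is of the moment at which its call begins. There is no depth.
- job.hand_in(): hands the job in; it is judged then, once.
The state is a dict: "t": time; "qpos": joint angles; "joint_velocities": joint speeds; "joint_torque": joint torques, N m; "tcp_pos": TCP position; "orientation": TCP orientation; "force": force on the tool from outside, world axes, zero at the start; "torque": the same for the moment, N m; "finger_gap": finger opening in m; "gripper_force": force on a finger pad.
Only numpy, scipy, OpenCV 4.12 (cv2) and the standard library are available. Lean on these libraries where they do the work, as an engineer would, in place of code of your own. Each camera call takes 0.05 s, during which the arm holds its last target. There are 200 camera calls.

## Working session

There is one attempt and no reset: what is moved stays moved. The work goes in short steps, Python scripts to look and compute and a shell command to move; the robot and the scene stay as the last step left them, time stands still between calls to the robot, and variables do not carry over. Pictures are saved under pics/ and viewed, at most 10 in all, crops included, and the job is handed in when it is done.

```bash
mkdir -p pics
python3 - <<'E'
from workcell import state, imaging
import cv2, numpy as np
np.set_printoptions(precision=4,suppress=True)
s=state(); print(s['t'],s['tcp_pos'],s['orientation'],s['finger_gap'])
ims=[]
for n in ['scene','side']:
    d=imaging.get_image(n); im=d['color'][:,:,::-1]
    cv2.imwrite(f'pics/{n}0.png',cv2.resize(im,(800,600),interpolation=cv2.INTER_CUBIC)); print(n,d['fovy'],d['cx'],d['cy']);print(np.array(d['T']))
    np.save(f'{n}0.npy',d['color'])
E
```

```text
0.0 [ 0.1538 -0.6055  0.404 ] [[ 0.9692  0.2463 -0.0004]
 [ 0.2463 -0.9692  0.0013]
 [-0.     -0.0014 -1.    ]] 0.08522371365583888
scene 48.15080311427606 281.5047667223062 209.3063747982054
[[-0.5246 -0.5104  0.6813 -0.102 ]
 [-0.8513  0.311  -0.4225  0.5829]
 [ 0.0038 -0.8017 -0.5977  0.7844]
 [ 0.      0.      0.      1.    ]]
side 44.36395455712714 286.1023422059717 208.4852809184606
[[-0.9876 -0.0842  0.1327  0.4658]
 [-0.1564  0.4418 -0.8834  1.2119]
 [ 0.0157 -0.8932 -0.4494  0.6947]
 [ 0.      0.      0.      1.    ]]
```

View pics/scene0.png

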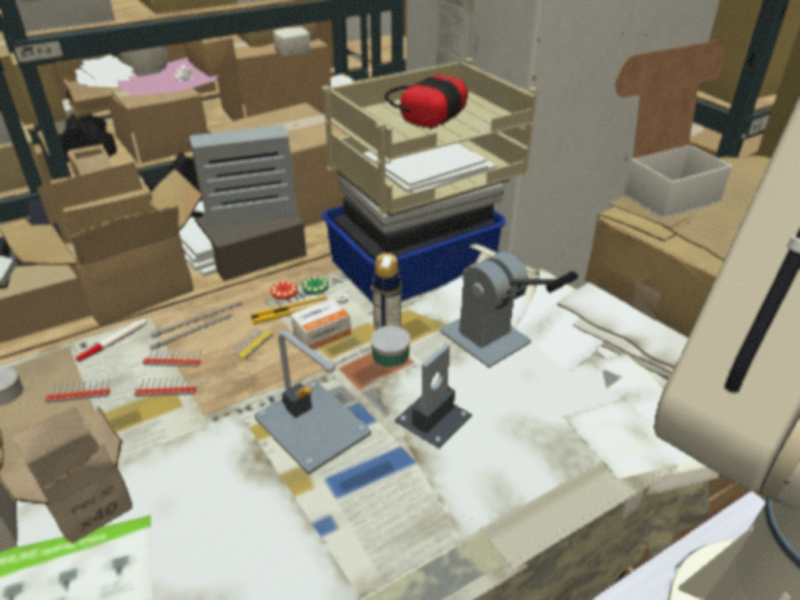

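View pics/side0.png

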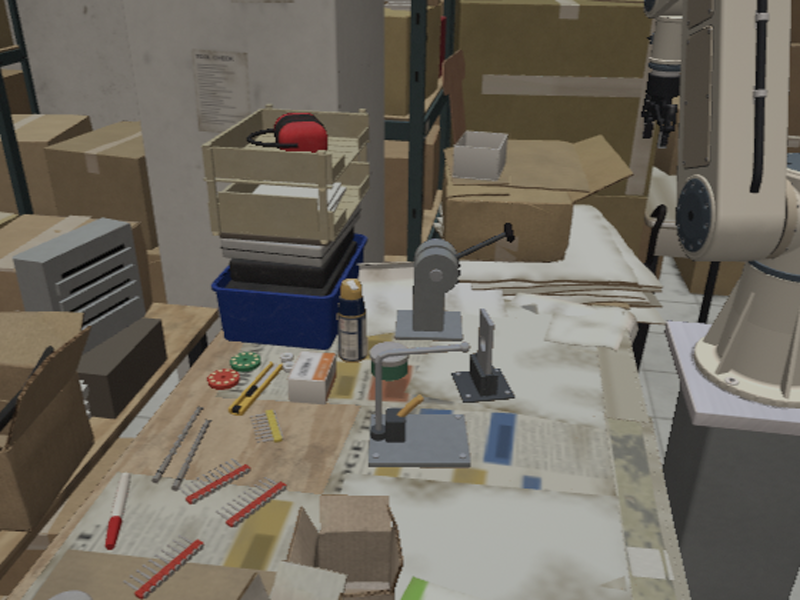

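Scene view (800 px wide): stand at ~(312,420) with peg ball at (331,368), rack with plate at (435,400), valve at (487,320) with lever bar (565,281). The side view shows the same: peg ball (465,347), plate (487,340), lever bar (510,233). I'll zoom in for point picking.

Run:
```python
import cv2, numpy as np
def crop(n,x,y,w,h,k):
    im=np.load(n+'0.npy')[y:y+h,x:x+w,::-1]
    im=cv2.resize(im,None,fx=k,fy=k,interpolation=cv2.INTER_CUBIC)
    for u in range(0,w,20): cv2.putText(im,str(x+u),(u*k,10),0,.35,(0,0,255)); cv2.line(im,(u*k,0),(u*k,h*k),(0,0,255) if u%100==0 else (120,120,220),1) if u%20==0 else 0
    for v in range(0,h,20): cv2.putText(im,str(y+v),(0,v*k+10),0,.35,(255,0,0)); cv2.line(im,(0,v*k),(w*k,v*k),(220,120,120),1)
    cv2.imwrite(f'pics/{n}_crop.png',im)
crop('scene',175,170,240,170,3)
crop('side',245,150,140,180,3)
```

```text
(no output)
```

View pics/scene_crop.png

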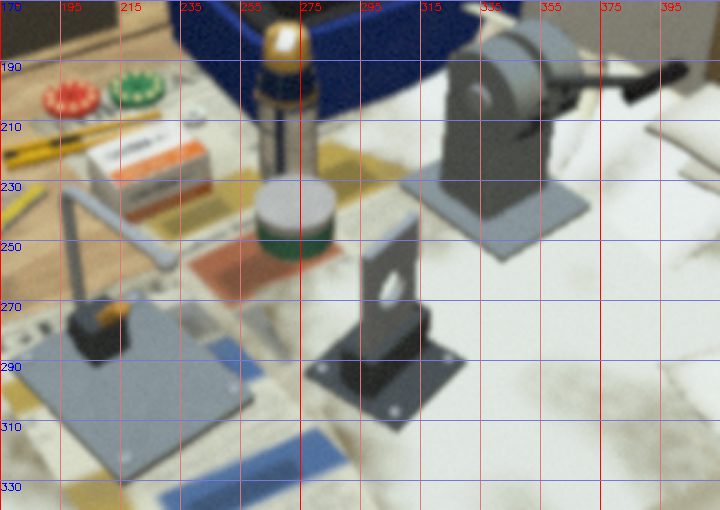

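View pics/side_crop.png

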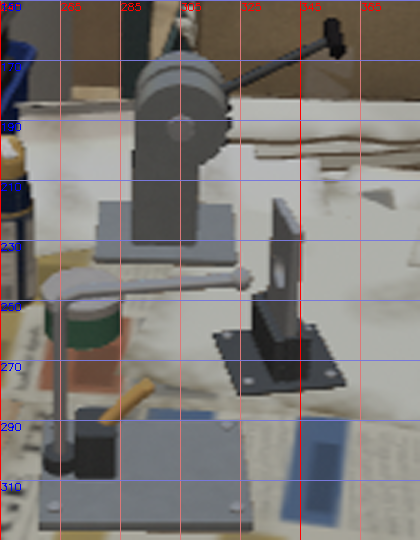

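Scene crop: peg ball (231,257), eye (306,267), plate top corners (314,240)/(296,256), lever bar ends (383,203)/(403,192). Side crop: ball (326,243), eye (338,241), plate top corners (337,216)/(345,229), bar (357,163).

```bash
cat > h.py <<'E'
import numpy as np
np.set_printoptions(precision=4,suppress=True)
C={'scene':(48.15080311427606,281.5047667,209.3063748,np.array([[-0.5246,-0.5104,0.6813,-0.102],[-0.8513,0.311,-0.4225,0.5829],[0.0038,-0.8017,-0.5977,0.7844]])),
'side':(44.36395455712714,286.1023422,208.48528,np.array([[-0.9876,-0.0842,0.1327,0.4658],[-0.1564,0.4418,-0.8834,1.2119],[0.0157,-0.8932,-0.4494,0.6947]]))}
def ray(c,p):
    f,cx,cy,T=c if isinstance(c,tuple) else C[c]
    F=210/np.tan(np.radians(f/2)); d=T[:3,:3]@np.array([(p[0]-cx)/F,(p[1]-cy)/F,1]); return T[:3,3],d/np.linalg.norm(d)
def plane(c,p,z):
    o,d=ray(c,p); return o+d*(z-o[2])/d[2]
def tri(*cp):
    A=np.zeros((3,3));b=np.zeros(3);R=[ray(c,p) for c,p in cp]
    for o,d in R: M=np.eye(3)-np.outer(d,d);A+=M;b+=M@o
    x=np.linalg.solve(A,b); return x,[round(1e3*np.linalg.norm((np.eye(3)-np.outer(d,d))@(x-o)),1) for o,d in R]
E
python3 - <<'E'
from h import *
for n,a,b in [('ball',(231,257.3),(326,242.7)),('bend',(197.7,234),(264,246.7)),('eye',(305.7,266.7),(337.7,241.3)),('topA',(314,240),(336.7,216)),('topB',(295.7,256),(345,228.7)),('bar',(393.3,197.7),(356.7,162.7))]:
    print(n,*tri(('scene',a),('side',b)))
print('stand foot'); 
for p in [(181,294),(216.7,329),(259.3,303)]: print(plane('scene',p,.012))
for p in [(323.3,290),(262.3,290),(328.7,323)]: print('s',plane('side',p,.012))
print('rack')
for p in [(330.3,290.7),(307.3,313),(276,294)]: print(plane('scene',p,.006))
for p in [(316,261.7),(326,280.5),(360,277.5),(350,258.3)]: print('s',plane('side',p,.006))
print('valve')
for p in [(371.7,238.7),(342.7,256),(308.3,231)]: print(plane('scene',p,.01))
for p in [(277.7,217.3),(323,218),(324,236.5),(276,236.5)]: print('s',plane('side',p,.01))
print('bar ends scene at z~.2', plane('scene',(383.3,203.3),.2),plane('scene',(403.3,192),.2))
E
```

```text
ball [0.5187 0.312  0.168 ] [np.float64(0.6), np.float64(0.6)]
bend [0.6409 0.3297 0.152 ] [np.float64(3.0), np.float64(3.0)]
eye [0.5003 0.147  0.0773] [np.float64(0.3), np.float64(0.3)]
topA [0.5087 0.1226 0.1336] [np.float64(1.6), np.float64(1.6)]
topB [0.4858 0.1839 0.1349] [np.float64(1.5), np.float64(1.5)]
bar [ 0.4725 -0.0559  0.2012] [np.float64(0.5), np.float64(0.5)]
stand foot
[0.6273 0.3912 0.012 ]
[0.4983 0.3654 0.012 ]
[0.5141 0.2564 0.012 ]
s [0.5214 0.2569 0.012 ]
s [0.6563 0.2813 0.012 ]
s [0.4999 0.3694 0.012 ]
rack
[0.4674 0.0996 0.006 ]
[0.4407 0.1802 0.006 ]
[0.5225 0.209  0.006 ]
s [0.5507 0.1334 0.006 ]
s [0.5192 0.2099 0.006 ]
s [0.4412 0.1832 0.006 ]
s [0.4684 0.1023 0.006 ]
valve
[ 0.5546 -0.0949  0.01  ]
[0.5413 0.008  0.01  ]
[0.6643 0.0255 0.01  ]
s [ 0.6828 -0.0742  0.01  ]
s [ 0.5548 -0.094   0.01  ]
s [0.5422 0.0117 0.01  ]
s [0.6685 0.0353 0.01  ]
bar ends scene at z~.2 [ 0.47   -0.0256  0.2   ] [ 0.4793 -0.0915  0.2   ]
```

```bash
T='[0,0,-1]'; Z='[0,0,0]'
python3 -m crank '{"slide":[[0,0,0],[0,0,0],[0,0,0],[0,0,0],[0,0,0],[0,0,0],[0,0,0],[0,0,0]],"turn":[[0,0,-1],[0,0,-1],[0,0,-1],[0,0,-1],[0,0,-1],[0,0,-1],[0,0,-1],[0,0,-1]],"claw":[0.3,0.3,0.3,0.3,0.3,0.3,0.3,0.3]}'
python3 -m crank '{"slide":[[0,0,0],[0,0,0],[0,0,0],[0,0,0],[0,0,0],[0,0,0],[0,0,0],[0,0,0]],"turn":[[0,0,-1],[0,0,-1],[0,0,-1],[0,0,-1],[0,0,-1],[0,0,-1],[0,0,-1],[0,0,-1]],"claw":[0.3,0.3,0.3,0.3,0.3,0.3,0.3,0.3]}'
python3 -m crank '{"slide":[[0.9,0.88,0],[0.9,0.88,0],[0.9,0.88,0],[0.9,0.88,0],[0.9,0.88,0],[0.9,0.88,0],[0.9,0.88,0],[0.9,0.88,0]],"turn":[[0,0,0],[0,0,0],[0,0,0],[0,0,0],[0,0,0],[0,0,0],[0,0,0],[0,0,0]],"claw":[0.3,0.3,0.3,0.3,0.3,0.3,0.3,0.3]}'
```

```text
t: 0.77
tcp_pos: [0.1539, -0.6056, 0.4042]
orientation: [[0.461, 0.887, -0.0], [0.887, -0.461, 0.001], [0.001, -0.001, -1.0]]
force: [0.3, -0.1, 0.7]
finger_gap: 0.0596
gripper_force: 0.0
t: 1.43
tcp_pos: [0.1539, -0.6056, 0.4042]
orientation: [[-0.351, 0.936, -0.0], [0.936, 0.351, 0.001], [0.001, 0.0, -1.0]]
force: [-0.3, 0.4, 0.0]
finger_gap: 0.0598
gripper_force: 0.0
t: 2.1
tcp_pos: [0.2774, -0.3282, 0.4045]
orientation: [[-0.346, 0.938, -0.0], [0.938, 0.346, 0.0], [0.0, 0.0, -1.0]]
force: [1.5, -0.2, 0.3]
finger_gap: 0.0598
gripper_force: 0.0
```

```bash
python3 -m crank '{"slide":[[0.9,0.88,0],[0.9,0.88,0],[0.9,0.88,0],[0.9,0.88,0],[0.9,0.88,0],[0.9,0.88,0],[0.9,0.88,0],[0.9,0.88,0]],"turn":[[0,0,0],[0,0,0],[0,0,0],[0,0,0],[0,0,0],[0,0,0],[0,0,0],[0,0,0]],"claw":[0.3,0.3,0.3,0.3,0.3,0.3,0.3,0.3]}'
python3 -m crank '{"slide":[[0.9,0.9,0],[0.9,0.9,0],[0.9,0.9,0],[0.9,0.9,0],[0.9,0.9,0],[0.9,0.9,0],[0,0,0],[0,0,0]],"turn":[[0,0,0],[0,0,0],[0,0,0],[0,0,0],[0,0,0],[0,0,0],[0,0,0],[0,0,0]],"claw":[0.3,0.3,0.3,0.3,0.3,0.3,0.3,0.3]}'
python3 - <<'E'
from workcell import imaging
import cv2, numpy as np
d=imaging.get_image('wrist'); im=d['color'][:,:,::-1]
cv2.imwrite('pics/w1.png',cv2.resize(im,(800,600),interpolation=cv2.INTER_CUBIC)); print(d['fovy'],d['cx'],d['cy']);print(np.round(np.array(d['T']),4).tolist())
E
```

```text
t: 2.77
tcp_pos: [0.4008, -0.0523, 0.4047]
orientation: [[-0.346, 0.938, 0.0], [0.938, 0.346, -0.0], [-0.0, 0.0, -1.0]]
force: [0.0, -0.8, -0.5]
finger_gap: 0.0594
gripper_force: 0.0
t: 3.43
tcp_pos: [0.4968, 0.1554, 0.4041]
orientation: [[-0.349, 0.937, -0.001], [0.937, 0.349, -0.0], [0.0, -0.001, -1.0]]
force: [-0.2, 0.2, -0.8]
finger_gap: 0.0598
gripper_force: 0.0
65.82758921067375 279.0664961939755 210.52537930466875
[[0.9372, 0.3343, 0.0996, 0.4723], [0.3488, -0.8981, -0.268, 0.2237], [-0.0001, 0.2859, -0.9583, 0.3733], [0.0, 0.0, 0.0, 1.0]]
```

View pics/w1.png

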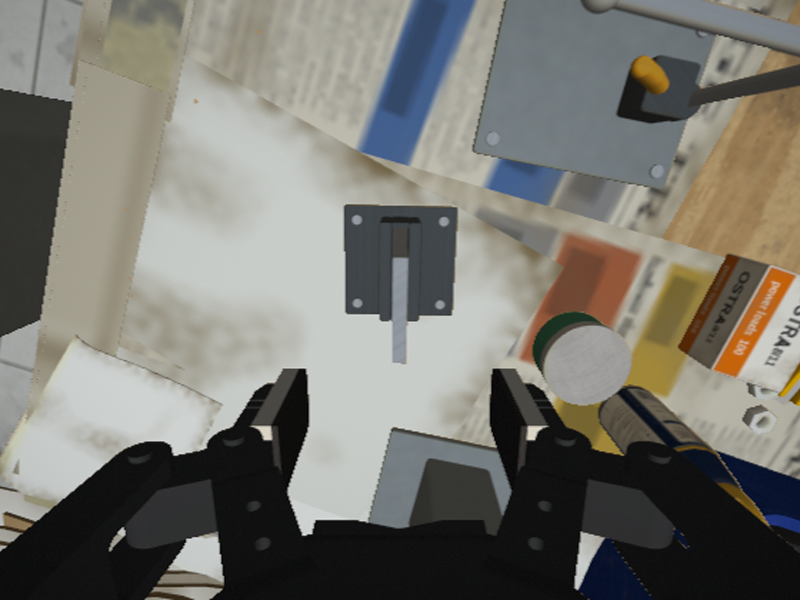

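Wrist view: the plate's top edge runs from (400,257) to (399,363), centred between the fingers and nearly parallel to them; the peg ball is at the top at (598,3).

Run:
```python
from h import *
T=np.array([[0.9372,0.3343,0.0996,0.4723],[0.3488,-0.8981,-0.268,0.2237],[-0.0001,0.2859,-0.9583,0.3733]])
c=(65.82758921,279.0665,210.5254,T)
a=plane(c,(280.1,179.9),.136);b=plane(c,(279.3,254),.136);m=(a+b)/2
print(a,b,m,np.linalg.norm(a-b),np.degrees(np.arctan2(-(a-b)[0],(a-b)[1])))
R=np.array([[-.349,.937],[.937,.349]]); print(((m[:2]-[.4968,.1554])@R)*1e3)
print('ball',plane(c,(598*.7,3*.7),.168), 'tri',tri((c,(598*.7,3*.7)),('scene',(231,257.3)),('side',(326,242.7))))
```

```text
[0.4894 0.1798 0.136 ] [0.5097 0.1236 0.136 ] [0.4996 0.1517 0.136 ] 0.05979878235048443 19.85713412926389
[-4.4146  1.3038]
ball [0.5241 0.3062 0.168 ] tri (array([0.5219, 0.3087, 0.1653]), [np.float64(3.1), np.float64(1.7), np.float64(3.3)])
```

```bash
python3 -m crank '{"slide":[[-0.15,0.04,0],[0,0,0.8],[0,0,0.8],[0,0,0.8],[0,0,0.8],[0,0,0.6],[0,0,0.3],[0,0,0]],"turn":[[0,0,0.08],[0,0,0],[0,0,0],[0,0,0],[0,0,0],[0,0,0],[0,0,0],[0,0,0]],"claw":[0.3,0.3,0.3,0.3,0.3,0.3,0.3,0.3]}' 80
python3 -m crank '{"slide":[[0,0,0],[0,0,0],[0,0,0],[0,0,0],[0,0,0],[0,0,0],[0,0,0],[0,0,0]],"turn":[[0,0,0],[0,0,0],[0,0,0],[0,0,0],[0,0,0],[0,0,0],[0,0,0],[0,0,0]],"claw":[0.6,0.8,1,1,1,1,1,1]}' 80
```

```text
t: 4.15
tcp_pos: [0.4984, 0.1486, 0.2801]
orientation: [[-0.337, 0.942, -0.003], [0.942, 0.337, -0.001], [0.0, -0.003, -1.0]]
force: [-0.8, -1.0, -0.3]
finger_gap: 0.0597
gripper_force: 0.0
t: 4.82
tcp_pos: [0.4995, 0.1501, 0.2829]
orientation: [[-0.339, 0.941, 0.001], [0.941, 0.339, 0.0], [-0.0, 0.001, -1.0]]
force: [-1.2, -2.2, 7.2]
finger_gap: 0.0065
gripper_force: 78.6
```

```bash
python3 -m crank '{"slide":[[0,0,-0.2],[0,0,-0.4],[0,0,-0.5],[0,0,-0.5],[0,0,-0.5],[0,0,-0.5],[0,0,-0.3],[0,0,0]],"turn":[[0,0,0],[0,0,0],[0,0,0],[0,0,0],[0,0,0],[0,0,0],[0,0,0],[0,0,0]],"claw":[1,1,1,1,1,1,1,1]}'
python3 - <<'E'
from workcell import imaging,state
import cv2, numpy as np, pickle
s=state();print(s['tcp_pos'],s['force'])
D={n:imaging.get_image(n) for n in ['scene','side','wrist']}
pickle.dump(D,open('d2.pkl','wb'))
def crop(n,x,y,w,h,k):
    im=D[n]['color'][y:y+h,x:x+w,::-1]; return cv2.resize(im,(w*k,h*k),interpolation=cv2.INTER_CUBIC)
a=crop('side',245,150,130,150,3); b=crop('scene',190,160,130,150,3)
cv2.imwrite('pics/v2.png',np.hstack([a,b]))
E
```

```text
t: 5.48
tcp_pos: [0.4997, 0.1503, 0.3709]
orientation: [[-0.338, 0.941, 0.003], [0.941, 0.338, 0.001], [-0.0, 0.004, -1.0]]
force: [-0.2, 0.1, -2.2]
finger_gap: 0.0065
gripper_force: 78.2
[0.49970251 0.15025185 0.37085631] [-0.23055427  0.1494758  -2.17633259]
```

View pics/v2.png

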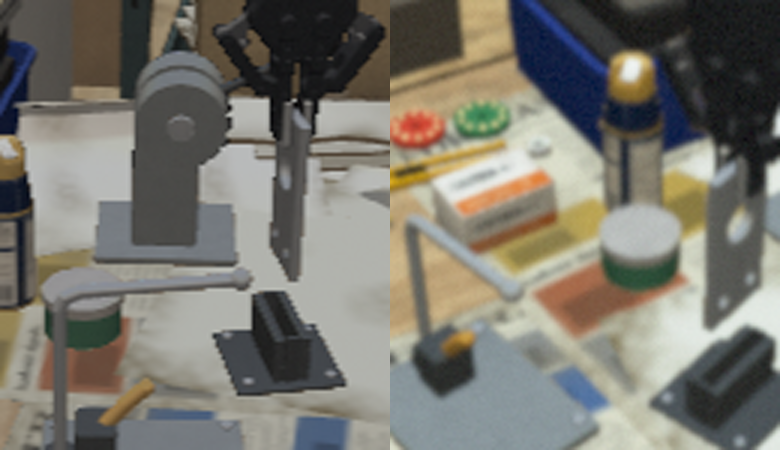

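The plate is held clear of the rack; eye at side crop (287,178) and scene crop (740,222); ball at (243,278) and (513,288).

Run:
```python
from h import *
e,_=tri(('scene',(306.7,234)),('side',(340.7,209.3))); b,_r=tri(('scene',(231,256)),('side',(326,242.7)))
print(e,b,_,_r)
th=np.radians(11); x=np.array([np.cos(th),np.sin(th),0])
for tgt in (b,):
    t=tgt-.035*x; d=t-[.4997,.1503,0]
    R=np.array([[-.338,.941],[.941,.338]]); print(t,d, d[:2]@R/.03)
```

```text
[0.5001 0.1486 0.1661] [0.5194 0.3117 0.169 ] [np.float64(2.6), np.float64(2.6)] [np.float64(1.8), np.float64(1.8)]
[0.485 0.305 0.169] [-0.0147  0.1547  0.169 ] [5.0196 1.2824]
```

```bash
python3 -m crank '{"slide":[[0.5,0.1,0],[0.9,0.2,0],[0.9,0.2,0],[0.9,0.2,0],[0.9,0.25,0],[0.6,0.2,0],[0.32,0.13,0],[0,0,0]],"turn":[[0,0,0],[0,0,0],[0,0,0],[0,0,0],[0,0,0],[0,0,0],[0,0,0.7],[0,0,0.77]],"claw":[1,1,1,1,1,1,1,1]}'
python3 -m crank '{"slide":[[0,0,0],[0,0,0],[0,0,0]],"turn":[[0,0,0],[0,0,0],[0,0,0]],"claw":[1,1,1]}'
python3 - <<'E'
from workcell import imaging,state
import cv2, numpy as np, pickle
D={n:imaging.get_image(n) for n in ['scene','side','wrist']}
pickle.dump(D,open('d3.pkl','wb'))
def crop(n,x,y,w,h,k):
    im=D[n]['color'][y:y+h,x:x+w,::-1]; return cv2.resize(im,(w*k,h*k),interpolation=cv2.INTER_CUBIC)
a=crop('side',280,180,75,150,4); b=crop('scene',190,190,100,100,5)
c=cv2.resize(D['wrist']['color'][:,:,::-1],None,fx=.5,fy=.5)
o=np.zeros((600,800,3),np.uint8); o[:600,:300]=a; o[:500,300:800]=b
cv2.imwrite('pics/v3.png',o)
E
```

```text
t: 6.3
tcp_pos: [0.484, 0.3068, 0.3673]
orientation: [[-0.189, 0.982, -0.001], [0.982, 0.189, -0.0], [0.0, -0.001, -1.0]]
force: [0.1, -0.2, -2.6]
finger_gap: 0.0066
gripper_force: 78.1
t: 6.55
tcp_pos: [0.4842, 0.3043, 0.368]
orientation: [[-0.192, 0.981, -0.001], [0.981, 0.192, -0.001], [-0.001, -0.001, -1.0]]
force: [-0.6, -0.1, -2.5]
finger_gap: 0.0061
gripper_force: 78.1
```

View pics/v3.png

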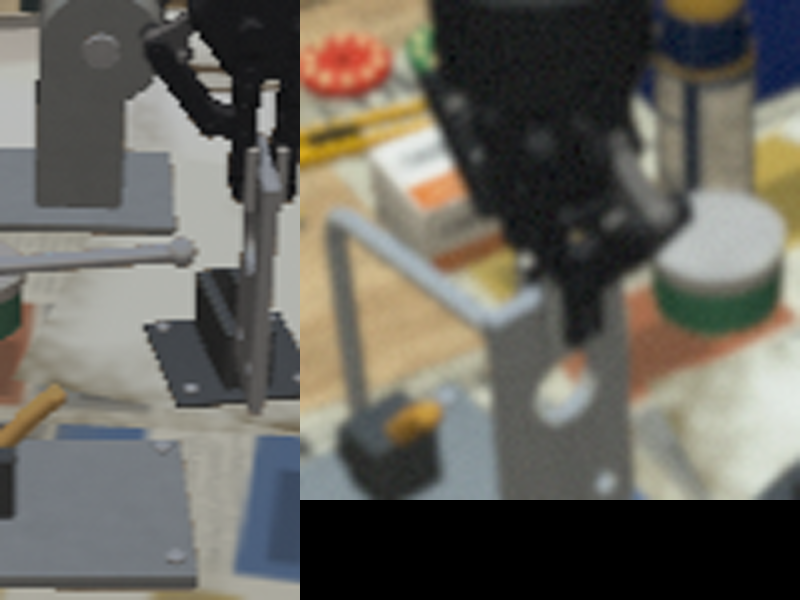

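The eye is at side crop (251,243) and scene crop (566,390), the plate standing just ahead of the ball at side crop (183,250).

Run:
```python
from h import *
print(tri(('scene',(243.2,268)),('side',(342.75,240.75))))
print(tri(('scene',(231,256.7)),('side',(326,242.7))))
import pickle,cv2
D=pickle.load(open('d3.pkl','rb'));w=D['wrist']
cv2.imwrite('pics/w3.png',cv2.resize(w['color'][:,:,::-1],(800,600)))
print(w['fovy'],w['cx'],w['cy'],np.round(w['T'],4).tolist())
```

```text
(array([0.4839, 0.3037, 0.1683]), [np.float64(2.6), np.float64(2.6)])
(array([0.519 , 0.3119, 0.1685]), [np.float64(1.2), np.float64(1.2)])
65.82758921067375 279.0664961939755 210.52537930466875 [[0.9816, 0.1829, 0.0549, 0.4714], [0.1909, -0.9406, -0.2807, 0.3757], [0.0003, 0.2861, -0.9582, 0.3375], [0.0, 0.0, 0.0, 1.0]]
```

View pics/w3.png

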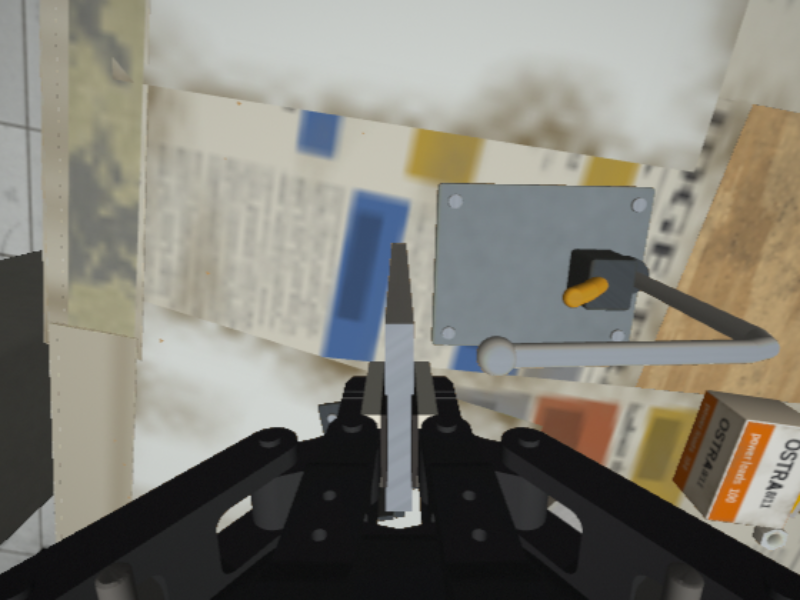

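Wrist view: ball at (497,356), peg running right to (770,347) parallel to the tool's y; plate top edge from (400,323) to (398,512).

Run:
```python
from h import *
T=np.array([[0.9816,0.1829,0.0549,0.4714],[0.1909,-0.9406,-0.2807,0.3757],[0.0003,0.2861,-0.9582,0.3375]])
c=(65.82758921,279.0665,210.5254,T)
a=plane(c,(280,226.1),.2183);b=plane(c,(278.6,358.4),.2183);m=(a+b)/2
ball=plane(c,(497*.7,356*.7),.168);bend=plane(c,(770*.7,347*.7),.159);
f1=plane(c,(440*.7,183*.7),.012);f2=plane(c,(653*.7,187*.7),.012);f3=plane(c,(433*.7,345*.7),.012)
print(a,b,m,np.linalg.norm(a-b)); print(ball,bend)
az=lambda v:np.degrees(np.arctan2(v[1],v[0]))
print(az(bend-ball),az(f2-f1),az(f1-f3)-90, az(a-b)-90)
R=np.array([[-.192,.981],[.981,.192]]); d=(ball-m)[:2]@R; print('tool x,y to ball mm',d*1e3)
print('from cams',((np.array([.519,.3119])-[.4839,.3037])@R)*1e3)
```

```text
[0.4798 0.3346 0.2183] [0.4911 0.2735 0.2183] [0.4854 0.3041 0.2183] 0.062173560762677646
[0.5237 0.3111 0.168 ] [0.6365 0.3331 0.159 ]
11.06657045777564 9.961590137635586 9.91874592960309 10.483526711952294
tool x,y to ball mm [-0.4757 38.8389]
from cams [ 1.305  36.0075]
```

Aligned within about 1 mm; thread the eye over the ball.

```bash
python3 -m crank '{"slide":[[0,0,0.05],[0,0.2,0],[0,0.3,0],[0,0.3,0],[0,0.3,0],[0,0.3,0],[0,0.2,0],[0,0,0]],"turn":[[0,0,0],[0,0,0],[0,0,0],[0,0,0],[0,0,0],[0,0,0],[0,0,0],[0,0,0]],"claw":[1,1,1,1,1,1,1,1]}'
python3 -m crank '{"slide":[[0,0.3,0],[0,0.3,0],[0,0.2,0],[0,0.05,0],[0,0,0],[0,0,0]],"turn":[[0,0,0],[0,0,0],[0,0,0],[0,0,0],[0,0,0],[0,0,0]],"claw":[1,1,1,1,1,1]}'
```

```text
t: 7.37
tcp_pos: [0.533, 0.3141, 0.3671]
orientation: [[-0.19, 0.982, 0.001], [0.982, 0.19, 0.0], [0.0, 0.001, -1.0]]
force: [-0.0, 0.4, -1.9]
finger_gap: 0.0065
gripper_force: 78.2
t: 7.87
tcp_pos: [0.5565, 0.3186, 0.367]
orientation: [[-0.19, 0.982, -0.001], [0.982, 0.19, -0.0], [-0.0, -0.001, -1.0]]
force: [-0.4, -0.4, -3.0]
finger_gap: 0.0063
gripper_force: 78.3
```

No contact. Lower until the peg takes the plate.

```bash
python3 -m crank '{"slide":[[0,0,0.1],[0,0,0.1],[0,0,0.1],[0,0,0.05],[0,0,0]],"turn":[[0,0,0],[0,0,0],[0,0,0],[0,0,0],[0,0,0]],"claw":[1,1,1,1,1]}'
python3 - <<'E'
from workcell import imaging,state
import cv2, numpy as np
D={n:imaging.get_image(n) for n in ['scene','side']}
def crop(n,x,y,w,h,k):
    im=D[n]['color'][y:y+h,x:x+w,::-1]; return cv2.resize(im,(w*k,h*k),interpolation=cv2.INTER_CUBIC)
o=np.zeros((600,800,3),np.uint8); o[:600,:300]=crop('side',260,180,75,150,4); o[:500,300:800]=crop('scene',170,190,100,100,5)
cv2.imwrite('pics/v4.png',o)
E
```

```text
t: 8.28
tcp_pos: [0.5563, 0.3186, 0.3561]
orientation: [[-0.19, 0.982, -0.001], [0.982, 0.19, -0.0], [-0.0, -0.001, -1.0]]
force: [0.4, -0.5, -2.9]
finger_gap: 0.0067
gripper_force: 78.3
```

View pics/v4.png

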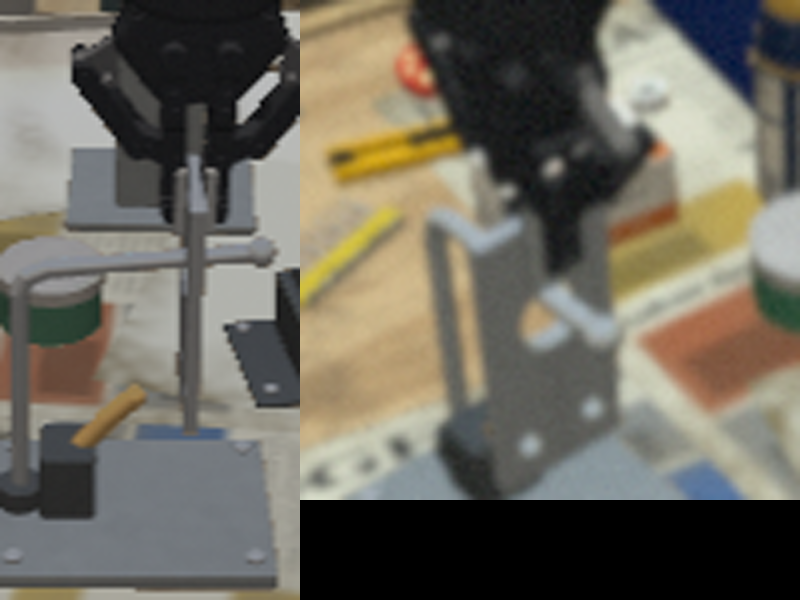

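The peg passes through the eye, ball protruding at (600,330); the plate is not yet resting. Lower further.

```bash
python3 -m crank '{"slide":[[0,0,0.05],[0,0,0.03],[0,0,0],[0,0,0]],"turn":[[0,0,0],[0,0,0],[0,0,0],[0,0,0]],"claw":[1,1,1,1]}'
python3 -m crank '{"slide":[[0,0,0.03],[0,0,0],[0,0,0]],"turn":[[0,0,0],[0,0,0],[0,0,0]],"claw":[1,1,1]}'
python3 -m crank '{"slide":[[0,0,0.03],[0,0,0],[0,0,0]],"turn":[[0,0,0],[0,0,0],[0,0,0]],"claw":[1,1,1]}'
```

```text
t: 8.72
tcp_pos: [0.5565, 0.3187, 0.3543]
orientation: [[-0.19, 0.982, -0.0], [0.982, 0.19, 0.0], [0.0, -0.0, -1.0]]
force: [0.1, 0.4, -2.3]
finger_gap: 0.0067
gripper_force: 78.3
t: 8.97
tcp_pos: [0.5566, 0.3187, 0.3534]
orientation: [[-0.19, 0.982, 0.0], [0.982, 0.19, 0.0], [0.0, 0.0, -1.0]]
force: [0.2, -0.3, -2.8]
finger_gap: 0.0065
gripper_force: 78.3
t: 9.22
tcp_pos: [0.5567, 0.3187, 0.353]
orientation: [[-0.19, 0.982, 0.001], [0.982, 0.19, 0.0], [-0.0, 0.001, -1.0]]
force: [-0.9, -1.1, 3.0]
finger_gap: 0.0065
gripper_force: 79.2
```

```bash
python3 -m crank '{"slide":[[0,0,0],[0,0,0],[0,0,0],[0,0,0],[0,0,0]],"turn":[[0,0,0],[0,0,0],[0,0,0],[0,0,0],[0,0,0]],"claw":[0.9,0.8,0.7,0.6,0.6]}' 20
python3 -m crank '{"slide":[[0,0,-0.3],[0,0,-0.6],[0,0,-0.9],[0,0,-0.9],[0,0,-0.9],[0,0,-0.5],[0,0,0]],"turn":[[0,0,0],[0,0,0],[0,0,0],[0,0,0],[0,0,0],[0,0,0],[0,0,0]],"claw":[0.6,0.6,0.6,0.6,0.6,0.6,0.6]}'
python3 - <<'E'
from workcell import imaging,state
import cv2, numpy as np
D={n:imaging.get_image(n) for n in ['scene','side']}
def crop(n,x,y,w,h,k):
    im=D[n]['color'][y:y+h,x:x+w,::-1]; return cv2.resize(im,(w*k,h*k),interpolation=cv2.INTER_CUBIC)
o=np.zeros((600,800,3),np.uint8); o[:,:400]=crop('side',250,140,100,150,4); o[:,400:]=crop('scene',170,175,100,150,4)
cv2.imwrite('pics/v5.png',o)
E
```

```text
t: 9.63
tcp_pos: [0.5565, 0.3187, 0.3524]
orientation: [[-0.19, 0.982, -0.0], [0.982, 0.19, 0.0], [0.0, -0.0, -1.0]]
force: [0.3, -0.3, -0.2]
finger_gap: 0.0343
gripper_force: 0.0
t: 10.22
tcp_pos: [0.5571, 0.319, 0.4806]
orientation: [[-0.19, 0.982, 0.006], [0.982, 0.19, 0.004], [0.002, 0.007, -1.0]]
force: [0.8, 0.3, 0.3]
finger_gap: 0.0341
gripper_force: 0.0
```

View pics/v5.png

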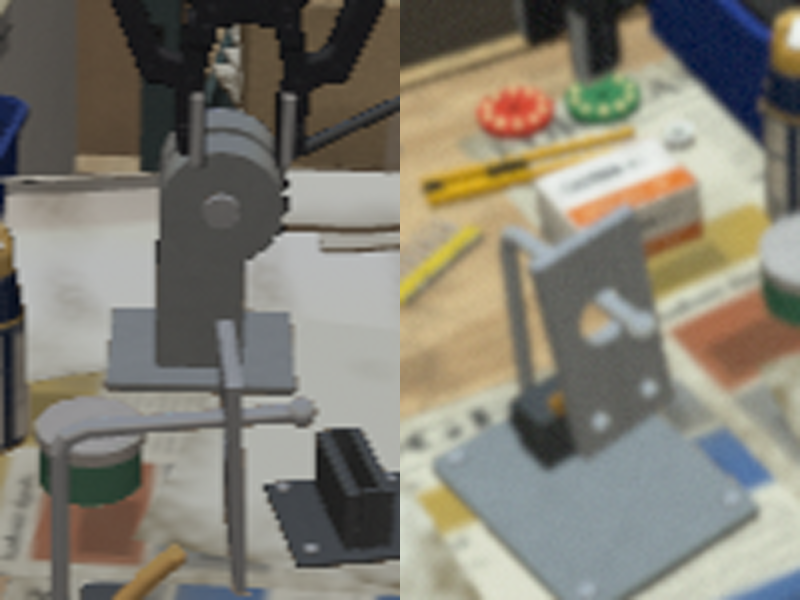

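The plate hangs freely on the peg, eye over the bar at (605,310), with the gripper clear above. Now to the lever.

```bash
python3 -m crank '{"slide":[[0,0,0],[-0.6,-0.3,0],[-0.9,-0.3,0],[-0.9,-0.3,0],[-0.9,-0.3,0],[-0.9,-0.3,0],[-0.9,-0.3,0],[-0.9,-0.3,0]],"turn":[[0,0,0.58],[0,0,0],[0,0,0],[0,0,0],[0,0,0],[0,0,0],[0,0,0],[0,0,0]],"claw":[0.6,0.8,1,1,1,1,1,1]}'
python3 -m crank '{"slide":[[-0.9,-0.3,0],[-0.9,-0.3,0],[-0.9,-0.3,0],[-0.9,-0.3,0],[-0.9,-0.4,0],[-0.9,-0.5,0],[-0.6,-0.2,0],[0,0,0]],"turn":[[0,0,0],[0,0,0],[0,0,0],[0,0,0],[0,0,0],[0,0,0],[0,0,0],[0,0,0]],"claw":[1,1,1,1,1,1,1,1]}'
python3 -m crank '{"slide":[[0,0,0.4],[0,0,0.8],[0,0,0.8],[0,0,0.6],[0,0,0],[0,0,0]],"turn":[[0,0,0],[0,0,0],[0,0,0],[0,0,0],[0,0,0],[0,0,0]],"claw":[1,1,1,1,1,1]}'
```

```text
t: 10.98
tcp_pos: [0.5166, 0.1307, 0.4738]
orientation: [[-0.13, 0.991, -0.003], [0.991, 0.13, -0.001], [-0.0, -0.003, -1.0]]
force: [0.2, 0.2, 0.3]
finger_gap: -0.0002
gripper_force: 0.0
t: 11.65
tcp_pos: [0.4712, -0.0579, 0.4741]
orientation: [[-0.128, 0.992, -0.003], [0.992, 0.128, -0.001], [-0.001, -0.003, -1.0]]
force: [0.2, 0.2, -0.8]
finger_gap: 0.0001
gripper_force: 0.0
t: 12.15
tcp_pos: [0.4722, -0.0549, 0.3964]
orientation: [[-0.13, 0.991, -0.003], [0.991, 0.13, 0.001], [0.001, -0.003, -1.0]]
force: [-0.1, 0.2, 0.3]
finger_gap: -0.0001
gripper_force: 0.0
```

```bash
python3 -m crank '{"slide":[[0,0,0.25],[0,0,0.2],[0,-0.12,0.3],[0,-0.13,0.3],[0,-0.13,0.4],[0,-0.1,0.4],[0,0,0],[0,0,0]],"turn":[[0,0,0],[0,0,0],[0,0,0],[0,0,0],[0,0,0],[0,0,0],[0,0,0],[0,0,0]],"claw":[1,1,1,1,1,1,1,1]}'
python3 -m crank '{"slide":[[0,-0.05,0.3],[0,-0.03,0.3],[0,0,0.3],[0,0,0.3],[0,0,0.3],[0,0,0],[0,0,0]],"turn":[[0,0,0],[0,0,0],[0,0,0],[0,0,0],[0,0,0],[0,0,0],[0,0,0]],"claw":[1,1,1,1,1,1,1]}'
```

```text
t: 12.82
tcp_pos: [0.4579, -0.0573, 0.3419]
orientation: [[-0.13, 0.992, -0.001], [0.992, 0.13, 0.0], [0.0, -0.001, -1.0]]
force: [-2.5, 0.9, 5.0]
finger_gap: -0.0002
gripper_force: 2.0
t: 13.4
tcp_pos: [0.4562, -0.0576, 0.297]
orientation: [[-0.13, 0.991, 0.0], [0.991, 0.13, 0.0], [-0.0, 0.0, -1.0]]
force: [-1.0, 0.0, 5.2]
finger_gap: 0.0
gripper_force: 2.2
```

```bash
python3 -m crank '{"slide":[[0,0.04,0.25],[0,0.06,0.25],[0,0.07,0.25],[0,0.08,0.25],[0,0,0]],"turn":[[0,0,0],[0,0,0],[0,0,0],[0,0,0],[0,0,0]],"claw":[1,1,1,1,1]}'
python3 -m crank '{"slide":[[0,0.04,0.12],[0,0.03,0.12],[0,0,0]],"turn":[[0,0,0],[0,0,0],[0,0,0]],"claw":[1,1,1]}'
python3 -m crank '{"slide":[[0,0.03,0.12],[0,0.02,0.1],[0,0,0],[0,0,0]],"turn":[[0,0,0],[0,0,0],[0,0,0],[0,0,0]],"claw":[1,1,1,1]}'
python3 - <<'E'
from workcell import imaging,state
import numpy as np,cv2
from h import *
np.set_printoptions(precision=4,suppress=True)
s=state();print(s['tcp_pos'],s['force'])
a=-.4; bar=np.array([.603,-.039,0])+np.array([-.15*np.cos(a)*.991,-.15*np.cos(a)*.13,.13+.15*np.sin(a)]);print('bar',bar)
for n in ['scene','side']:
    d=imaging.get_image(n); cv2.imwrite(f'pics/{n}9.png',d['color'][:,:,::-1])
E
```

```text
t: 13.82
tcp_pos: [0.4634, -0.0566, 0.2663]
orientation: [[-0.13, 0.991, -0.001], [0.991, 0.13, 0.0], [0.0, -0.001, -1.0]]
force: [-2.8, 0.1, 4.5]
finger_gap: 0.0003
gripper_force: 2.0
t: 14.07
tcp_pos: [0.4656, -0.0563, 0.2596]
orientation: [[-0.13, 0.992, 0.0], [0.992, 0.13, 0.0], [0.0, 0.0, -1.0]]
force: [-1.5, -0.2, 5.0]
finger_gap: -0.0001
gripper_force: 2.2
t: 14.4
tcp_pos: [0.4674, -0.0561, 0.2536]
orientation: [[-0.13, 0.992, 0.002], [0.992, 0.13, 0.0], [-0.0, 0.002, -1.0]]
force: [-0.0, 1.0, 5.2]
finger_gap: -0.0001
gripper_force: 3.0
[ 0.4674 -0.0561  0.2536] [-0.0108  0.9686  5.2071]
bar [ 0.4661 -0.057   0.0716]
```

Numerically check the arm angle by sampling a circle about the hinge in the side and scene pictures, validating on the start pictures (0.5 rad expected).

Run:
```python
from h import *
import cv2
H=np.array([.603,-.039,.13]);x=np.array([.991,.13,0])
def proj(c,P):
    f,cx,cy,T=C[c];F=210/np.tan(np.radians(f/2));q=T[:,:3].T@(P-T[:,3]);return F*q[0]/q[2]+cx,F*q[1]/q[2]+cy
A=np.arange(-.8,.8,.02)
for n in ('side','scene'):
  for tag,im in (('start',np.load(n+'0.npy')),('now',cv2.imread(f'pics/{n}9.png')[:,:,::-1].copy())):
    g=cv2.cvtColor(im,cv2.COLOR_RGB2GRAY).astype(np.float32)
    s=np.zeros(len(A))
    for r in np.linspace(.065,.115,26):
        P=np.array([proj(n,H-r*np.cos(a)*x+[0,0,r*np.sin(a)]) for a in A],np.float32)
        s+=cv2.remap(g,P[:,:1],P[:,1:],cv2.INTER_LINEAR).ravel()/26
    k=np.argsort(s)[:5]; print(n,tag,[(round(A[i],2),int(s[i])) for i in k], [int(v) for v in s[::4]])
```

```text
side start [(np.float64(0.48), 40), (np.float64(0.46), 43), (np.float64(0.5), 51), (np.float64(0.44), 60), (np.float64(0.52), 62)] [182, 182, 182, 167, 146, 124, 132, 151, 169, 177, 181, 181, 108, 75, 74, 73, 40, 66, 80, 82]
side now [(np.float64(-0.42), 47), (np.float64(0.36), 52), (np.float64(0.4), 52), (np.float64(0.38), 52), (np.float64(0.42), 53)] [184, 184, 184, 169, 138, 58, 121, 152, 171, 157, 140, 130, 94, 57, 56, 52, 65, 74, 81, 83]
scene start [(np.float64(0.52), 64), (np.float64(0.5), 67), (np.float64(0.54), 76), (np.float64(0.48), 89), (np.float64(0.56), 101)] [183, 197, 213, 220, 221, 220, 220, 221, 224, 227, 229, 230, 227, 220, 210, 185, 89, 101, 152, 149]
scene now [(np.float64(0.38), 44), (np.float64(0.4), 45), (np.float64(0.36), 47), (np.float64(0.42), 48), (np.float64(0.34), 50)] [189, 202, 219, 222, 178, 92, 158, 219, 203, 144, 127, 133, 90, 65, 53, 45, 78, 133, 137, 153]
```

Arm at −0.40 rad, so the lever value is about 0.90: at the third click. Hand in.

```bash
python3 -c "
from workcell import job
print(job.hand_in())"
```

```text
the job is handed in; nothing more can be done
None
```

The plate was hung by its eye on the peg and let go, and the job was handed in with the arm still holding the lever at its third click (about 0.90 rad, measured from the camera images); no verdict came back.

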